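# Chock the row of copper tubes

### The job

On the plywood board the end copper tube has rolled away from its two neighbours, which lie against the dark stop rail. Close the row up again so that all three tubes lie side by side against the rail, and chock it with the larger of the two loose wooden wedges: flat on the board, its sloping face tucked up against the end tube near the middle of the tube's length, square to it. Let go and leave it all at rest.

Things in the scene. Friction and masses are not known exactly. Their poses are not given: they have to be found in the camera images.
- board: Plywood board fixed to the bench, 170 x 270 x 12 mm, with a dark wooden stop rail (18 mm wide, 26 mm high above the plywood) on one short edge. Origin: centre of the underside, z up, plywood top at z = 12 mm. y runs along the row to the rail, whose inner face is at y = +117 mm; open end at y = -135 mm; x runs along the tubes. In a closed row the tube axes are at y = 99, 63 and 27 mm.
- tube_mid: Middle one of three equal copper tubes (36 mm outside diameter, 150 mm long, about 0.29 kg, free to roll). It lies next to the rail-side tube, which lies against the rail; both are in place to within 2 mm. Origin at its centre, on the axis; x along the axis; y and z turn as it rolls.
- tube_end: The end tube, same size (36 mm diameter, 150 mm long), lying loose on the board on the open side, about parallel to the others, 20 to 45 mm clear of the middle tube. It rolls easily when pushed. Origin at its centre, on the axis; x along the axis; y and z turn as it rolls.
- chock: Larger wooden wedge, flat on the bench: 50 mm wide (x), 65 long, 40 high, 0.06 kg. Origin: middle of its thin edge (2 mm nose), on the underside; z up; +y points out of the thin edge. 45 degree slope up to y = -38 mm, then flat top to the back at -65: grip there across the width. Home, its thin edge is 9.5 mm from below the tube's axis. Not the 28 x 36 x 18 mm wedge, nor the block.

How it is judged (in metres and radians):
At the end, for the whole second after the job is handed in: Board frame: tube axes at y = 63 and 27 mm within 10 mm (row closed), end tube parallel within 0.15 rad, both on the board; larger wedge flat on the board, thin edge at y = 4 to 28 mm (home 17.5), within 40 mm of the centre line and 0.2 rad of square; at rest (y of tube_mid in the frame of board between 0.052 and 0.07 m and y of tube_end in the frame of board between 0.014 and 0.034 m and z of tube_mid in the frame of board between 0.024 and 0.036 m and z of tube_end in the frame of board between 0.024 and 0.036 m and angle between the x axis of tube_end and the x axis of board, either way round below 0.15 rad and y of chock in the frame of board between 0.004 and 0.028 m and x of chock in the frame of board between -0.04 and 0.04 m and z of chock in the frame of board between 0.007 and 0.017 m and angle between chock's own z axis and vertical below 0.14 rad and angle between the y axis of chock and the y axis of board, either way round below 0.2 rad and linear speed of each of chock, tube_end below 0.02 m/s); the robot touches nothing.
It also fails if it takes over 38 s, if anything falls off the work surface, if the arm or the gripper's body presses on something with over 40 N, if the wrist force passes 120 N, or if a joint passes its speed limit or range.

### The arm

A 6-joint arm with a two-finger parallel gripper is mounted at the origin on the work surface. World frame = base frame: x ahead of the robot, y to its left, z up, the work surface at z = 0. Lengths are in mm, angles in rad, forces in N, time in s.
With the tool pointing down it reaches from about 375 to 975 mm from the base axis. Payload 3.8 kg.
Tool frame: the origin (TCP) lies at the very end of the fingers, on their centre line; the grasp point (between the pads) lies 19 mm behind it; z points along the fingers, y is the line along which they close (so a half turn about z gives the same grasp; the last joint's range is limited). The gripper opens to 88 mm and grips with 3 to 60 N. Pads are 18 mm wide; open, the fingers measure 123 mm over their backs; the gripper's body (75 mm by 187 mm) begins 45 mm behind the grasp point.
Start: joints at [-1.144, 0.264, 1.604, -0, 1.274, -0.037], TCP at [301.955, -603.69, 238.706] pointing down, gripper open.
Joint ranges: [-2.63, 2.63], [-0.94, 2.18], [0.31, 2.57], [-1.31, 4.45], [0, 2.66], [-2.55, 2.55]. Speed limits (rad/s): [2.57, 2.57, 3.14, 3.14, 3.14, 3.14].

### API

Orientations are given as a unit quaternion [x, y, z, w].
In Python, from cell import r, viewer, jaws, ticket gives the robot as it stands (r), with the cameras (viewer), the gripper (jaws) and the job (ticket). Calls block until the motion is done:
- r.move_pose(position, orientation): joint-space move of the TCP to a pose.
- r.line_to(position, max_speed=150, frame=None, contact_N=None): straight line of the TCP; frame=None keeps the orientation; max_speed is the mean speed in mm/s. With contact_N (N) it stops when the force on the tool has changed by that much, and returns True; else False.
- r.set_joints(angles): joint-space move.
- jaws.set_gripper(opening): finger opening in mm; the grip force is fixed at half the most; returns when the fingers have stopped.
- r.hold(seconds).
- r.ik(position, orientation): joint angles nearest the present ones, or None.
- r.state(): the state.
- viewer.camera(name): name is "scene" or "top"; returns a dict with "image" (420x560x3 uint8, red, green, blue), "fx", "fy", "cx", "cy" (pixels), "extrinsics" (4x4, takes a point from world to camera coordinates). Camera axes: x right, y down, z forward; pixel columns grow to the right and rows downward; lengths in mm; the calibration is good to about 2 mm. A picture is of the moment at which its call begins. There is no depth.
A pose or a line that the arm cannot do raises r.MotionError and nothing moves.
- ticket.finish_job(): hands the job in; it is judged then, once.
The state is a dict: "time": time; "joint_pos": joint angles; "qd": joint speeds; "tau": joint torques, N m; "eef_pos": TCP position; "eef_rot": TCP orientation; "force": force on the tool from outside, world axes, zero at the start; "moment": the same for the moment, N m; "gripper_width": finger opening in mm; "grasp_force": force on a finger pad.
Only numpy, scipy, OpenCV 4.12 (cv2) and the standard library are available. Lean on these libraries where they do the work, as an engineer would, in place of code of your own. Each camera call takes 0.05 s, during which the arm holds its last target. There are 200 camera calls.

## Working session

There is one attempt and no reset: what is moved stays moved. The work goes in short steps, each a Python script; the robot and the scene stay as the last script left them, time stands still between calls to the robot, and variables do not carry over. Pictures are saved under pics/ and viewed, at most 10 in all, crops included, and the job is handed in when it is done.

```bash
ls; mkdir -p pics; python3 - <<'E'
from cell import r, viewer, jaws, ticket
import cv2,pickle
d={n:viewer.camera(n) for n in("scene","top")}
pickle.dump(d,open("c0.pkl","wb"))
for n in d:
    cv2.imwrite(f"pics/{n}0.png",d[n]["image"][:,:,::-1]); print(n,d[n]["fx"],d[n]["cx"],d[n]["cy"],d[n]["extrinsics"])
E
```

```text
cell.py
pics
scene 399.1271243121129 280.1553159277553 211.90547447716332 [[ 7.46708570e-01  6.65072783e-01 -1.02227620e-02 -3.31970725e+02]
 [ 5.21874093e-01 -5.95323216e-01 -6.10931829e-01 -2.69515483e+02]
 [-4.12399979e-01  4.50853038e-01 -7.91617203e-01  1.02515192e+03]
 [ 0.00000000e+00  0.00000000e+00  0.00000000e+00  1.00000000e+00]]
top 396.8457444560226 287.2552014735796 202.42826509162282 [[-2.02318963e-03 -9.99979347e-01  6.10025278e-03 -4.74435847e+01]
 [-9.90622052e-01  1.17078918e-03 -1.36625693e-01  5.05236781e+02]
 [ 1.36615729e-01 -6.31946461e-03 -9.90603961e-01  7.11290404e+02]
 [ 0.00000000e+00  0.00000000e+00  0.00000000e+00  1.00000000e+00]]
```

View pics/top0.png

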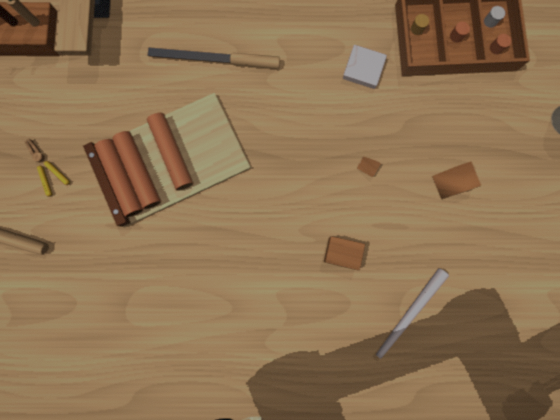

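View pics/scene0.png

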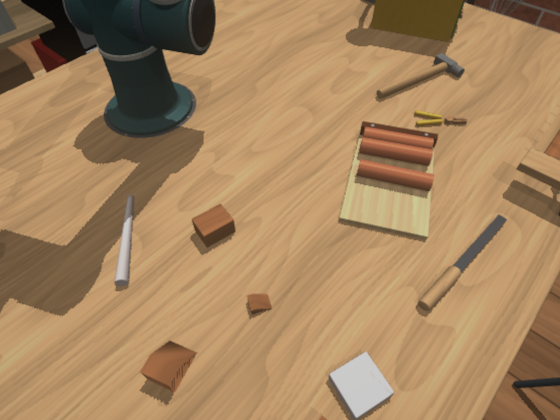

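The top view shows the board around (165,158) with its rail at the left, and the end tube at (170,150). The large wedge looks to be at (456,181), the small wedge at (370,167) and the block at (345,253). In the scene view the large wedge is at (168,365). I'll zoom in on it to get its orientation.

```bash
python3 - <<'E'
import cv2,pickle,numpy as np
d=pickle.load(open("c0.pkl","rb"))
t=d["top"]["image"][:,:,::-1];s=d["scene"]["image"][:,:,::-1]
f=lambda im,x,y,w,h,k:cv2.resize(im[y:y+h,x:x+w],(w*k,h*k),interpolation=cv2.INTER_CUBIC)
a=f(t,425,155,60,50,6);b=f(s,135,335,70,60,6)
A=np.zeros((360,800,3),np.uint8);A[:300,:360]=a;A[:360,370:790]=b
cv2.imwrite("pics/w.png",A)
cv2.imwrite("pics/b.png",f(t,75,85,185,145,4))
E
```

```text
(no output)
```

View pics/w.png

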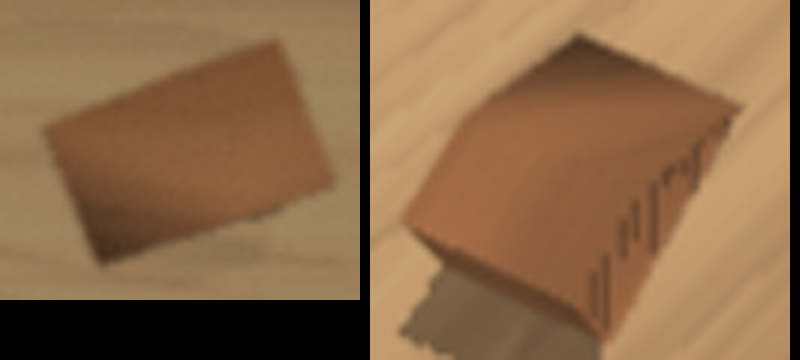

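View pics/b.png

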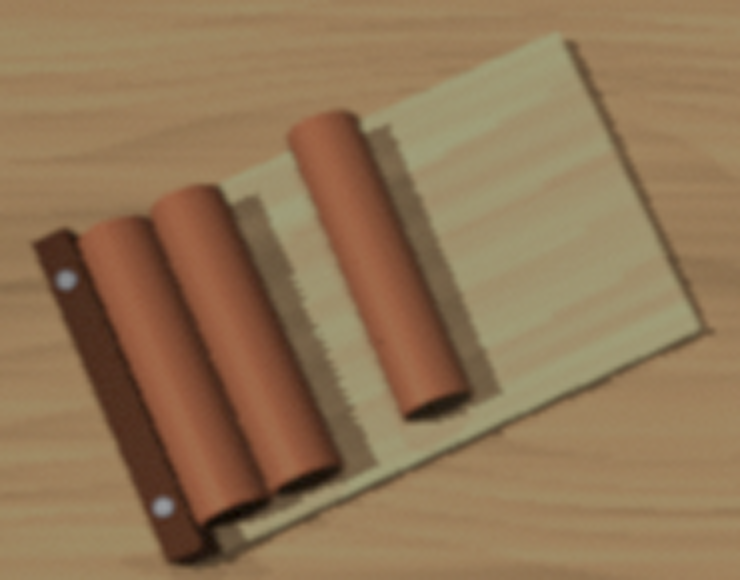

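```bash
cat >h.py <<'E'
import numpy as np,pickle
def ray(c,px,z):
    E=c["extrinsics"];R,t=E[:3,:3],E[:3,3];o=-R.T@t
    d=R.T@np.array([(px[0]-c["cx"])/c["fx"],(px[1]-c["cy"])/c["fy"],1])
    return o+d*(z-o[2])/d[2]
E
python3 - <<'E'
from h import *
np.set_printoptions(precision=1,suppress=True)
d=pickle.load(open("c0.pkl","rb"));T,S=d["top"],d["scene"]
print("wedge")
for n,p in dict(TL=(432.5,176.7),TR=(471.7,161.3),BR=(480.8,185.3),BL=(441.7,199.2)).items(): print(n,*[ray(T,p,z)[:2] for z in(0,2,40)])
for n,p in dict(A=(170,340.8),B=(196.7,352.5),C=(140.8,371.7),D=(174,392.5),K=(151.7,355)).items(): print(n,*[ray(S,p,z)[:2] for z in(0,2,40)])
print("board top")
cr=lambda x,y:(x/4+75,y/4+85)
P=[ray(T,cr(*p),12)[:2] for p in((562,33),(703,330),(228,555))];print(*P,[np.linalg.norm(P[1]-P[i]) for i in (0,2)])
P=[ray(T,cr(*p),38)[:2] for p in((35,243),(72,230),(205,545),(168,560))];print("rail",*P)
for n,p in dict(end=[(325,112),(435,410)],mid=[(187,190),(307,482)],rl=[(117,222),(234,518)]).items():print(n,[ray(T,cr(*q),30)[:2] for q in p])
E
```

```text
wedge
TL [ 561.3 -337.8] [ 560.9 -337. ] [ 553.2 -322.6]
TR [ 592.7 -418.1] [ 592.2 -417.1] [ 582.9 -398.7]
BR [ 543.9 -433. ] [ 543.5 -432. ] [ 536.6 -412.9]
BL [ 516.  -353.6] [ 515.7 -352.8] [ 510.2 -337.6]
A [ 517.7 -352.9] [ 518.6 -353. ] [ 535.9 -355.9]
B [ 564.9 -336.5] [ 565.7 -336.7] [ 580.2 -340.5]
C [ 522.1 -414.1] [ 523.  -414.1] [ 540.  -413.4]
D [ 584.9 -399.1] [ 585.6 -399.1] [ 599.  -399.3]
K [ 513.9 -386.9] [ 514.8 -387. ] [ 532.4 -387.9]
board top
[730.3  95.5] [577.5  23. ] [467.3 249.7] [np.float64(169.06051194908895), np.float64(251.9938360688062)]
rail [614.1 338.9] [620.5 321.8] [469.8 250.5] [462.9 267.3]
end [array([682.1, 206.7]), array([534.7, 148.2])]
mid [array([642.8, 271.6]), array([500.3, 207.3])]
rl [array([626.8, 304.4]), array([483.3, 240.8])]
```

The wedge's thin edge faces +y, with its midpoint near (540,-345) and a yaw of about 18.3°. The board's yaw is about 25.5°, and the end tube's axis is at board y ≈ -9. I'll push the tube home with both open fingers, then check.

```bash
cat >>h.py <<'E'
from scipy.spatial.transform import Rotation
A=np.radians(25.5)
def ax(a): return np.array([np.cos(a),np.sin(a)]),np.array([-np.sin(a),np.cos(a)])
bx,by=ax(A); O=np.array([653.9,59.25])+135*by
def W(x,y,z): return [*(O+x*bx+y*by),z]
def B(p): return (np.array(p[:2])-O)@np.c_[bx,by]
def quat(r,p,a):
    best=None
    for k in(0,np.pi):
        c,s=np.cos(a+k),np.sin(a+k)
        q=Rotation.from_matrix(np.array([[-s,c,0],[c,s,0],[0,0,-1]]).T).as_quat()
        j=r.ik(p,q)
        if j is not None:
            m=abs(j[5])
            if best is None or m<best[0]: best=(m,q)
    return best[1]
E
python3 - <<'E'
from h import *
from cell import r, viewer, jaws, ticket
import cv2
np.set_printoptions(precision=1,suppress=True)
print(B([608.4,177.5]),B([571.5,239.5]),B([555,272.6]))
p=W(8,-55,110);q=quat(r,p,A)
r.move_pose(p,q);print(r.state()["time"])
r.line_to(W(8,-55,21))
f0=r.state()["force"]
print(r.line_to(W(8,1,21),max_speed=50,contact_N=6))
s=r.state();print(B(s["eef_pos"]),np.array(s["force"])-f0)
r.hold(.3)
r.line_to(W(8,-25,21),max_speed=60);r.line_to(W(8,-55,110))
p=[551,-378,130];r.move_pose(p,quat(r,p,np.radians(18.3)))
print(r.state()["time"])
d={n:viewer.camera(n) for n in("scene","top")};pickle.dump(d,open("c1.pkl","wb"))
f=lambda im,x,y,w,h,k:cv2.resize(im[y:y+h,x:x+w,::-1],(w*k,h*k),interpolation=cv2.INTER_CUBIC)
cv2.imwrite("pics/b1.png",f(d["top"]["image"],75,85,185,145,4))
E
```

```text
[ 9.8 -8.7] [ 3.2 63.2] [  2.6 100.1]
2.975
True
[ 7.7 -0.3] [-0.4 -1.8  0.3]
8.3
```

View pics/b1.png

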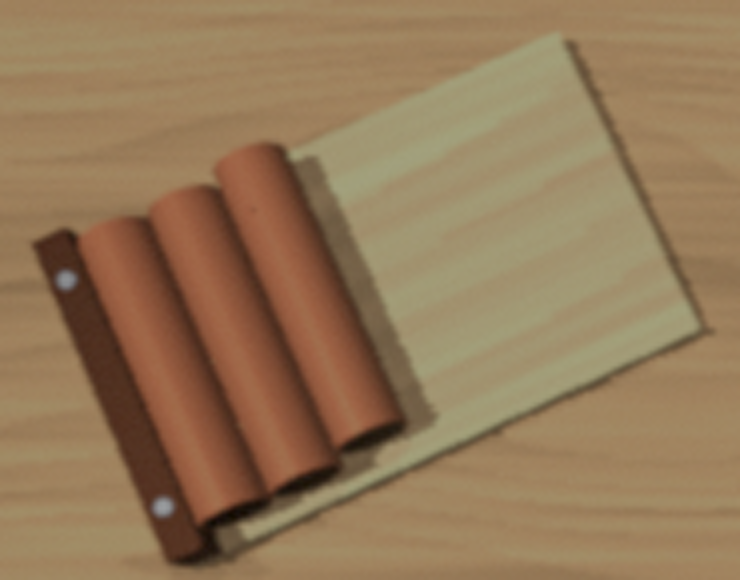

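The row is closed, with all three tubes touching. The end tube runs from about (250,150) to (370,435) in the crop. Next I'll grip the wedge and place it.

```bash
python3 - <<'E'
from h import *
from cell import r, viewer, jaws, ticket
import cv2
np.set_printoptions(precision=1,suppress=True)
g=[556.4,-393.8]
p=[*g,75];r.move_pose(p,quat(r,p,np.radians(18.3)))
r.line_to([*g,6]);jaws.set_gripper(30)
s=r.state();print(s["gripper_width"],s["grasp_force"],s["time"])
r.line_to([*g,90])
p=W(6,-57,90);r.move_pose(p,quat(r,p,A))
r.line_to(W(6,-57,26));print(r.state()["gripper_width"])
print(r.line_to(W(6,-57,15),max_speed=25,contact_N=4))
z=r.state()["eef_pos"][2];print(z)
r.line_to(W(6,-57,z+1),max_speed=30);r.hold(.2)
print(r.line_to(W(6,-34,z+1),max_speed=25,contact_N=2.5))
s=r.state();e=B(s["eef_pos"]);print(e,s["force"],s["time"])
d={n:viewer.camera(n) for n in("scene","top")}
f=lambda im,x,y,w,h,k:cv2.resize(im[y:y+h,x:x+w,::-1],(w*k,h*k),interpolation=cv2.INTER_CUBIC)
cv2.imwrite("pics/s2.png",f(d["scene"]["image"],320,100,140,145,4))
E
```

```text
49.9642566417211 30.0002302788198 10.0083
49.67221758999291
True
18.12530422114731
True
[  5.5 -34.1] [ 1.3 -0.5 -0.3] 14.9583
```

View pics/s2.png

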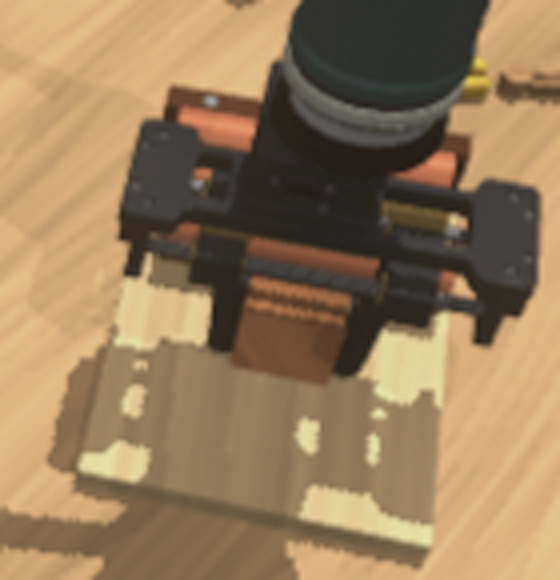

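The picture shows the wedge held square, with its back face at about (285,340) on the board. It stopped at the predicted home position on contact. Now I'll lower it, release, withdraw and check.

```bash
python3 - <<'E'
from h import *
from cell import r, viewer, jaws, ticket
import cv2
np.set_printoptions(precision=1,suppress=True)
p=np.array(r.state()["eef_pos"])
r.line_to([*p[:2],18],max_speed=20,contact_N=4)
jaws.set_gripper(80);p=np.array(r.state()["eef_pos"])
r.line_to([*p[:2],130])
q=W(0,-260,220);r.move_pose(q,quat(r,q,A))
print(r.state()["time"])
d={n:viewer.camera(n) for n in("scene","top")};pickle.dump(d,open("c3.pkl","wb"))
f=lambda im,x,y,w,h,k:cv2.resize(im[y:y+h,x:x+w,::-1],(w*k,h*k),interpolation=cv2.INTER_CUBIC)
a=f(d["top"]["image"],75,85,185,145,2);b=f(d["scene"]["image"],320,100,140,145,3)
I=np.zeros((435,800,3),np.uint8);I[:290,:370]=a;I[:,375:795]=b;cv2.imwrite("pics/e.png",I)
E
```

```text
17.775
```

View pics/e.png

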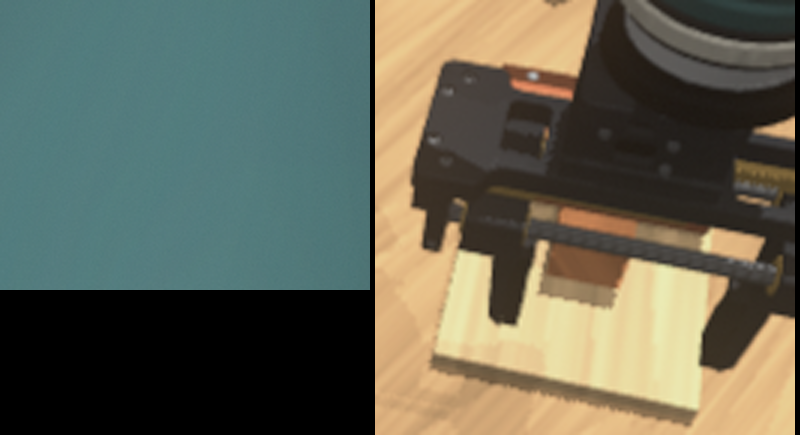

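The arm hides the board in both views, so I'll move it back to the earlier clear spot and look again.

```bash
python3 - <<'E'
from h import *
from cell import r, viewer, jaws, ticket
import cv2
r.set_joints([-1.144,0.264,1.604,0,1.274,-0.037])
print(r.state()["time"])
d={n:viewer.camera(n) for n in("scene","top")};pickle.dump(d,open("c3.pkl","wb"))
f=lambda im,x,y,w,h,k:cv2.resize(im[y:y+h,x:x+w,::-1],(w*k,h*k),interpolation=cv2.INTER_CUBIC)
a=f(d["top"]["image"],75,85,185,145,2);b=f(d["scene"]["image"],320,100,140,145,3)
I=np.zeros((435,800,3),np.uint8);I[:290,:370]=a;I[:,375:795]=b;cv2.imwrite("pics/e2.png",I)
E
```

```text
20.3083
```

View pics/e2.png

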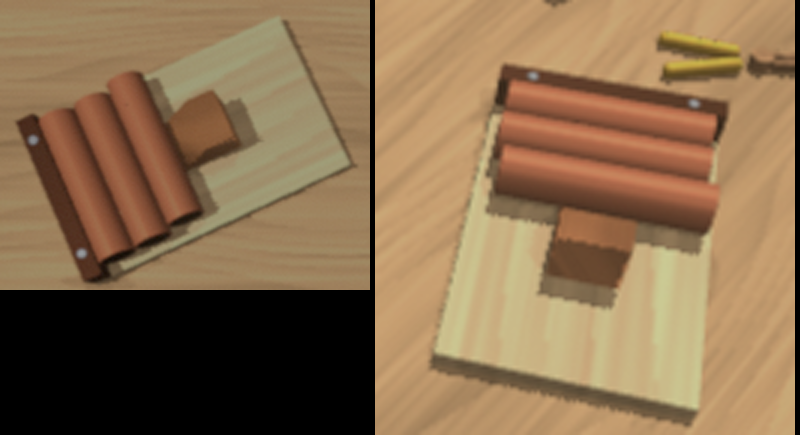

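The row is closed and the wedge sits flat and square against the end tube near its middle. Its back-top edge runs from (212,92) to (238,135) in the crop. I'll do a quick numeric check and hand in if it passes.

```bash
python3 - <<'E'
from h import *
from cell import r, viewer, jaws, ticket
T=pickle.load(open("c3.pkl","rb"))["top"]
k=lambda x,y,z:B(ray(T,(x/2+75,y/2+85),z))
c=[k(212,92,52),k(238,135,52)];t=[k(125,72,30),k(185,222,30)]
print(c,t)
y=np.mean(c,0)[1]+65;ty=np.mean(t,0)[1];print(y,ty)
if 9<y<25 and 18<ty<32: print(ticket.finish_job())
E
```

```text
[array([ 25.82101248, -45.28389789]), array([-22.70897105, -50.5563318 ])] [array([89.62838244, 25.10902447]), array([-71.02468811,  30.88817592])]
17.079885154942225 27.99860019165581
the job is handed in; nothing more can be done
None
```

The job is handed in: the three tubes lie side by side against the rail (end tube measured at y ≈ 28 mm), chocked by the larger wedge (thin edge at y ≈ 17 mm, home 17.5), with the gripper clear at about 20 s; the verdict was not shown.

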